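Hold the curing lamp over the lacquered panel

ROBOT

A 6-joint arm with a two-finger parallel gripper is mounted at the origin on the work surface. World frame = base frame: x ahead of the robot, y to its left, z up, the work surface at z = 0. Lengths are in m, angles in rad, forces in N, time in s.
With the tool pointing down it reaches from about 0.25 to 0.775 m from the base axis. Payload 4 kg.
Tool frame: the origin (TCP) lies at the centre of the arm's flange, where the gripper is bolted on; the fingertips stand ahead of it and the grasp point (between the pads) lies 180 mm ahead of it (robot.tcp_to_tips is the z of the fingertips in the tool frame, in m); z points along the fingers, y is the direction in which the jaws open and shut (so a half turn about z gives the same grasp; the last joint's range is limited). The gripper opens to 94 mm and grips with 3 to 60 N. Pads are 16 mm wide; open, the fingers measure 119 mm over their backs; the gripper's body (75 mm by 177 mm) begins 78 mm behind the grasp point.
Start: joints at [-1.21, 0.087, 1.371, -0, 1.684, -0.103], TCP at [0.246, -0.492, 0.405] pointing down, gripper open.
Joint ranges: [-3.1, 3.1], [-0.76, 2.03], [0.27, 2.55], [-1.08, 4.22], [0.17, 2.65], [-2.57, 2.57]. Speed limits (rad/s): [2.79, 2.79, 3.14, 3.14, 3.14, 3.14].

INTERFACE

Orientations are given as [roll, pitch, yaw] about the fixed x, y, z axes, in that order (R = Rz(yaw) Ry(pitch) Rx(roll)).
In Python, from bench import robot gives the robot as it stands.
- The arm moves only by the tool move_arm, never from a script. Its argument "increments" is a list that holds one entry, the list of rows, each a list of 7 numbers: the opening, from 0 (shut) to 1 (fully open), then the shift along the tool's x, y, z as a fraction of full scale, then the turn, a rotation vector about the tool's x, y, z as a fraction of full scale. In form: [[[jaw, dx, dy, dz, rx, ry, rz], ...]]. A call has 1 to 8 rows; each row is the pose to reach, as a shift and turn from the pose commanded when the call began, along the tool's axes at that moment; what a row does not reach only later rows make up. Full scale, the value 1, is 0.1 m for a shift and pi/2 rad for a turn. A row lasts 1/12 s, in which the tool goes at most 41.7 mm and 7.16 degrees, less where a joint would pass 70% of its speed; a pose out of reach is approached as far as the arm can. A call with a number of a shift or a turn outside -1 to 1 is refused whole. A call with a gripper value outside its range is refused whole. The fingers move at their own pace and stop on an object; the grip force is fixed at half the most. Time passes only in rows, so rows that repeat a pose let the fingers close. It gives the time, the measured TCP pose, the force and the opening at its end, in the units of the state.
- robot.get_obs(): the state, without advancing time (a new reading comes with each control period).
- robot.snapshot(name): name is "scene" or "top" or "wrist"; returns (picture, depth): 420x560x3 uint8, red, green, blue; 420x560 float32, m along the optical axis (not along the pixel's ray), 0 where there is no reading.
- robot.camera_params(name): a dict with "mtx" (3x3 intrinsics, pixels), "k1" (the pictures are not rectified: a ray, as slopes to the right and down, at radius r is drawn at 1 + k1 r^2 times it, then the intrinsics apply), "R" (3x3) and "t" (3): a world point X has camera coordinates R X + t. Camera axes: x right, y down, z forward; pixel columns grow to the right and rows downward; lengths in m; the calibration is good to about 2 mm. A picture is of the moment at which its call begins: read the wrist's pose just before it. camera_params takes no time and is no camera call; for the wrist camera it gives the pose at the moment of the call.
- robot.close_job(): hands the job in, once; it reports no verdict.
The state is a dict: "time": time; "joint_positions": joint angles; "qvel": joint speeds; "joint_torque": joint torques, N m; "tool_pos": TCP position; "ee_rot": TCP orientation; "wrist_force": force on the tool from outside, world axes, zero at the start; "wrist_torque": the same for the moment, N m; "width": finger opening in m.
Only numpy, scipy, OpenCV 4.12 (cv2) and the standard library are available. Lean on these libraries where they do the work, as an engineer would, in place of code of your own. Each camera call takes 0.05 s, during which the arm holds its last target.

TASK

Take the curing lamp by its square grip, lift it up and out of its forked dock, carry it over the bottles and other things without disturbing any of them, and hold it level about a centimetre above the freshly lacquered oblong panel, centred on it and with the long side of the lamp head along the long side of the panel. The lacquer on the panel and on the round wheel cap is wet, so never touch either of them or their stands. Finish still holding the lamp there, quite still: do not put it down or let go.

Things in the scene. Friction and masses are not known exactly. Their poses are not given: they have to be found in the camera images.
- lamp: Curing lamp, 0.2 to 0.43 kg, hanging upright in the dock. Bottom to top: oblong black head 54 x 110 x 28 mm, long side along its y, light window in the flat underside; round stem 12 mm thick, 28 to 88 mm up; round collar 40 mm wide, 88 to 94 mm up; square grip 24 x 24 mm, sides along x and y, 94 to 144 mm up (top). Origin: centre of the head's underside; z up the stem. Balances on its axis.
- lamp_grip (a point): Point on the lamp's axis inside the square hand grip, 126 mm above the head's underside (18 mm below the grip's top); axes as lamp.
- dock: Fixed steel stand with a level two-pronged fork; the lamp hangs in it by its collar, stem between the prongs. Origin on the table below the stem's seat; the fork opens towards its own -x. Its upright is 85 mm behind the seat (+x). Nothing of it is higher than 175 mm. Its foot and upright do not lie under the lamp.
- dock_seat (a point): Seat of the stem, level with the prongs' upper faces, 165 mm above the table; axes as dock. Prongs are 8 mm thick, 18 mm apart, and end 34 mm towards -x in turned-up tips 10 mm high. Lift the lamp 15 to 45 mm to pass the tips (more, and its head meets the prongs from below); drawn 85 mm towards -x, the head is clear of the fork and can rise freely.
- panel_stand: Fixed low spray stand on a round foot that carries the freshly lacquered white oblong test panel, 56 x 120 mm, long side along its own y axis, flat level upper face 55 mm above the table. Origin on the table below the panel's centre.
- panel_top (a point): Centre of the oblong panel's upper face, 55 mm above the table; y along its long side, z up.
- cap_stand: Fixed low spray stand that carries a freshly lacquered white round wheel centre cap, 84 mm diameter, top 59 mm above the table; not to be touched. Origin on the table below the cap's centre. Dock, panel stand and cap stand exchange places (left, middle, right).
- bottle_a: White plastic bottle with red screw cap, 60 mm diameter, 140 mm tall; stands between the left and middle places; origin at the centre of its underside.
- bottle_b: White plastic bottle with red screw cap, 60 mm diameter, 140 mm tall; stands between the middle and right places; origin at the centre of its underside.
- can: Plain metal can, 70 mm diameter, 85 mm tall, in front of bottle_a; origin at the centre of its underside.
- cup: White open mixing cup, 68 mm diameter at the rim, 80 mm tall, in front of bottle_b; origin at the centre of its underside.
- tape: Roll of masking tape lying flat, 100 mm diameter, 25 mm tall, behind on the left; origin at the centre of its underside.
- jar: Amber glass jar with steel lid, 64 mm diameter, 85 mm tall, behind on the right; origin at the centre of its underside.
Mind the look-alikes: they are no part of the job. Leave any blue look-alike of the lamp alone.

How it is judged:
On the way:
1. the lamp is off its dock and in the fingers (horizontal distance between lamp and dock above 0.06 m and contact force between lamp and dock below 0.05 N and contact force between the fingers and lamp above 1 N), for 0.2 s.
At the end, for the whole second after the job is handed in: Lamp gripped, still, upright within 0.1 rad, underside 3 to 22 mm above the oblong panel, within 15 mm of its centre, long sides within 0.15 rad of each other, touching neither dock nor stands; bystanders within 20 mm of their starts (z of lamp in the frame of panel_top between 0.003 and 0.022 m and horizontal distance between lamp and panel_top below 0.015 m and angle between the y axis of lamp and the y axis of panel_top, either way round below 0.15 rad and angle between lamp's own z axis and vertical below 0.1 rad and contact force between the fingers and lamp above 1 N and linear speed of lamp below 0.02 m/s and angular speed of lamp below 0.15 rad/s and contact force between lamp and dock below 0.1 N and contact force between lamp and panel_stand below 0.1 N and contact force between lamp and cap_stand below 0.1 N and distance of each of bottle_a, bottle_b, can, cup, tape, jar from where it was at the start of the episode below 0.02 m); the arm keeps its last pose, push and grip.
It fails at once if the wet panel or its stand is touched (contact force between panel_stand and anything else above 0.3 N).
It fails at once if the wet wheel cap or its stand is touched (contact force between cap_stand and anything else above 0.3 N).
It fails at once if a bystander is shoved or knocked over (distance of any of bottle_a, bottle_b, can, cup, tape, jar from where it was at the start of the episode above 0.02 m or angle between any of bottle_a, bottle_b, can, cup, tape, jar's own z axis and vertical above 0.35 rad).
It also fails if it takes over 45 s, if anything falls off the work surface, if the arm or the gripper's body presses on something with over 40 N, if the wrist force passes 120 N, or if a joint passes its speed limit or range.

## Working session

There is one attempt and no reset: what is moved stays moved. The work goes in short steps, Python scripts to look and compute and a tool call to move; the robot and the scene stay as the last step left them, time stands still between calls to the robot, and variables do not carry over. Pictures are saved under pics/ and viewed, and the job is handed in when it is done.

Besides the shell and the picture viewer there is one more tool, called after ">>>" in YAML: its name, and indented under it one key for each argument. move_arm: Moves the arm, as the interface text tells. Its arguments: {"type":"object","properties":{"increments":{"type":"array","items":{"type":"array","items":{"type":"array","items":{"type":"number","minimum":-1,"maximum":1}}}}},"required":["increments"]}

```bash
ls; mkdir -p pics
python3 - <<'E'
from bench import robot
import cv2,numpy as np
o=robot.get_obs();print(o)
print(robot.tcp_to_tips)
for n in("scene","top","wrist"):
    p=robot.camera_params(n)
    im,d=robot.snapshot(n)
    np.savez(f"pics/{n}0.npz",im=im,d=d,**p)
    cv2.imwrite(f"pics/{n}0.png",im[:,:,::-1]); print(n,p)
E
```

```text
pics
{'time': 0.0, 'joint_positions': array([-1.21011344e+00,  8.79774631e-02,  1.37225848e+00, -3.09433651e-05,
        1.68359336e+00, -1.03121174e-01]), 'qvel': array([-1.25031093e-04, -3.30134559e-04,  1.22927068e-03, -5.74907994e-05,
       -6.00161719e-04,  4.30232337e-04]), 'joint_torque': array([ 8.09630660e-05, -3.40187359e+01, -3.02423072e+01,  7.17314403e-02,
        3.30611563e-02, -1.76494054e-04]), 'tool_pos': array([ 0.24598725, -0.49180388,  0.40348927]), 'ee_rot': array([-3.13936473e+00, -1.99645362e-04,  4.63800390e-01]), 'wrist_force': array([0.62381297, 0.73757749, 0.46459409]), 'wrist_torque': array([ 0.03424349,  0.0010122 , -0.0321709 ]), 'width': 0.09390992936371362}
0.1992
scene {'mtx': array([[494.45424458,   0.        , 281.38067209],
       [  0.        , 494.45424458, 210.90401026],
       [  0.        ,   0.        ,   1.        ]]), 'k1': -0.12074377804792513, 'R': array([[-0.04394133,  0.99886461, -0.01840263],
       [ 0.6354232 ,  0.01372932, -0.772042  ],
       [-0.77091278, -0.04561801, -0.63530503]]), 't': array([ 0.1107869 , -0.25043955,  1.67013706])}
top {'mtx': array([[461.35144162,   0.        , 282.03705141],
       [  0.        , 461.35144162, 204.25228654],
       [  0.        ,   0.        ,   1.        ]]), 'k1': -0.1388455996198579, 'R': array([[-0.03377494, -0.99941243, -0.00583587],
       [-0.97386395,  0.03422268, -0.22453912],
       [ 0.22460691, -0.00190046, -0.9744476 ]]), 't': array([-0.06057351,  0.63108975,  1.33194216])}
wrist {'mtx': array([[344.5851455 ,   0.        , 274.2216846 ],
       [  0.        , 344.5851455 , 205.65549504],
       [  0.        ,   0.        ,   1.        ]]), 'k1': -0.04613202340470758, 'R': array([[ 0.44787868, -0.89409372, -0.00105593],
       [-0.86308758, -0.43265448,  0.26055697],
       [-0.23341921, -0.11578656, -0.9654579 ]]), 't': array([-0.54966352, -0.02764212,  0.39057865])}
```

View pics/scene0.png

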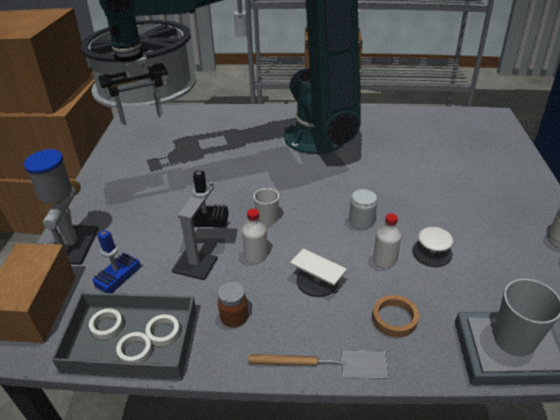

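View pics/top0.png

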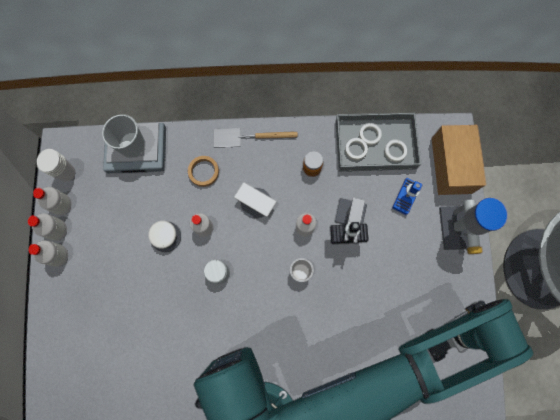

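View pics/wrist0.png

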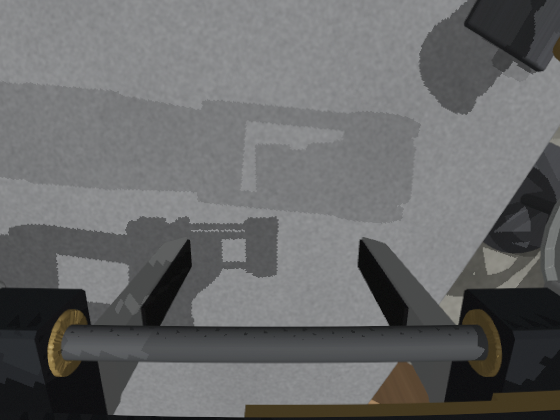

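The top view shows the lamp and dock at about (350,232), the panel at (255,200), the wheel cap at (163,236), the bottles at (200,222) and (306,222), the cup at (301,270), and the can at (216,272). The blue look-alike is at (408,197). I'll zoom in on the ones that matter.

Run:
```python
import cv2
a=cv2.imread("pics/top0.png")[150:300,220:390]
b=cv2.imread("pics/scene0.png")[150:310,160:360]
cv2.imwrite("pics/c1.png",cv2.resize(a,None,fx=4.5,fy=4,interpolation=2)[:600,:800])
cv2.imwrite("pics/c2.png",cv2.resize(b,None,fx=3.75,fy=3.75,interpolation=2))
```

```text
(no output)
```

View pics/c1.png

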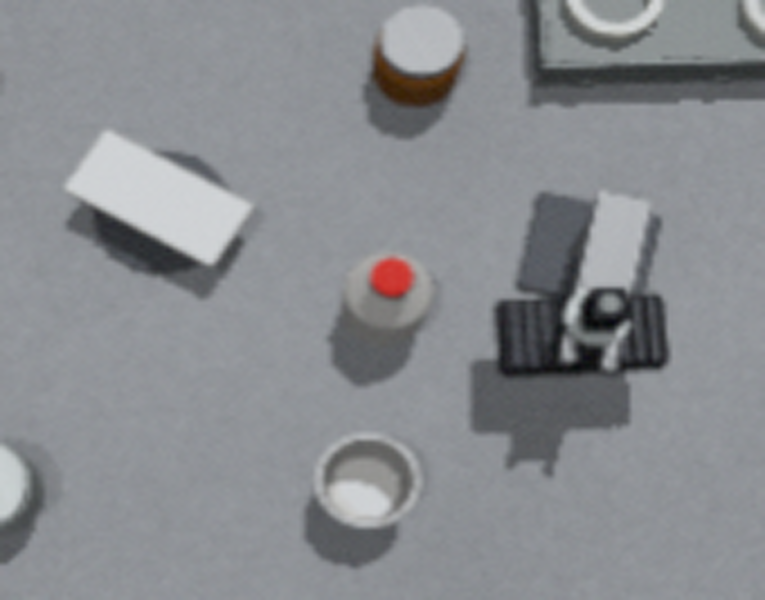

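View pics/c2.png

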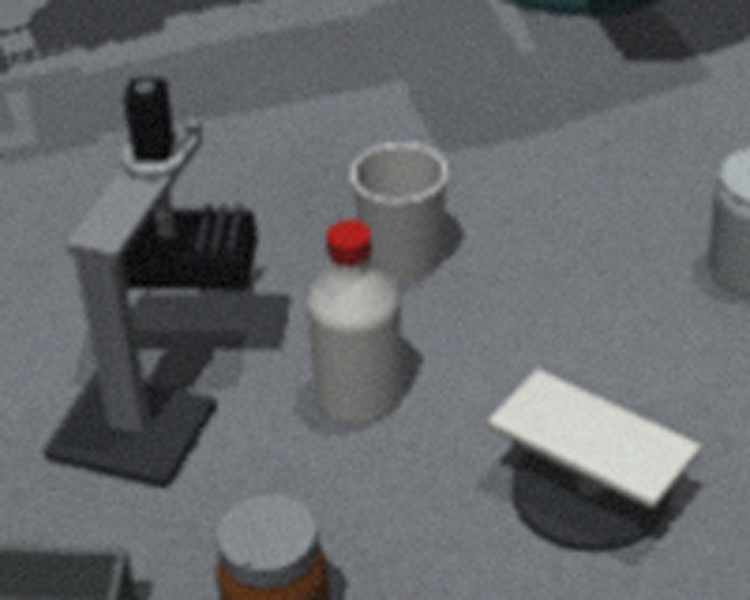

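```bash
cat > h.py <<'E'
import numpy as np,cv2
def ld(n): return dict(np.load(f"pics/{n}.npz"))
def rays(p,uv):
    uv=np.atleast_2d(np.asarray(uv,float))
    d=(uv-[p['mtx'][0,2],p['mtx'][1,2]])/[p['mtx'][0,0],p['mtx'][1,1]]
    rd=np.linalg.norm(d,axis=1); r=rd.copy()
    for _ in range(30): r=rd/(1+p['k1']*r*r)
    s=d*(r/np.maximum(rd,1e-12))[:,None]
    s[rd<1e-12]=0
    return np.c_[s,np.ones(len(s))]
def plane(p,uv,z):
    D=rays(p,uv)@p['R']; C=-p['R'].T@p['t']
    return C+D*((z-C[2])/D[:,2])[:,None]
def dep(p,uv,dd):
    return (rays(p,uv)*np.asarray(dd)[:,None]-p['t'])@p['R']
def rect(P):
    (c,s,a)=cv2.minAreaRect((P[:,:2]*1000).astype(np.float32))
    b=cv2.boxPoints((c,s,a)); e=b[1]-b[0]; f=b[2]-b[1]
    l=e if np.hypot(*e)>np.hypot(*f) else f
    return np.array(c)/1000,s,np.degrees(np.arctan2(l[1],l[0]))
def cloud(p):
    v,u=np.mgrid[0:420,0:560]; m=p['d']>0
    return np.c_[u[m],v[m]],dep(p,np.c_[u[m],v[m]],p['d'][m])
E
python3 - <<'E'
from h import *
for n in("top0","scene0"):
    p=ld(n); im=p['im']; g=im.min(2); hsv=cv2.cvtColor(im,cv2.COLOR_RGB2HSV)
    print(n)
    # panel
    w=((g>(160))&(hsv[:,:,1]<40)).astype(np.uint8)
    k,lab,st,ce=cv2.connectedComponentsWithStats(w)
    for i in range(1,k):
        if st[i,4]>150:
            v,u=np.where(lab==i); P=plane(p,np.c_[u,v],.055)
            print("white",st[i],np.round(P.mean(0),3),rect(P))
    red=((hsv[:,:,1]>170)&((hsv[:,:,0]<6)|(hsv[:,:,0]>174))&(g<90)&(im[:,:,0]>120)).astype(np.uint8)
    k,lab,st,ce=cv2.connectedComponentsWithStats(red)
    for i in range(1,k):
        if st[i,4]>30: print("red",ce[i],plane(p,ce[i],.135).round(3))
    uv,X=cloud(p)
    # lamp clouds
    reg=(X[:,0]>.3)&(X[:,0]<.8)&(X[:,1]<-.12)&(X[:,1]>-.35)&(X[:,2]>.05)&(X[:,2]<.24)
    A=X[reg]; U=uv[reg]
    gray=im[U[:,1],U[:,0]].max(1)
    t=A[:,2]>.185; print("grip",t.sum(),A[t].mean(0).round(4),A[t].min(0),A[t].max(0))
    tt=A[:,2]>.21; print("griptop",tt.sum(),A[tt].mean(0).round(4),rect(A[tt]) )
    hd=(A[:,2]<.112)&(A[:,2]>.095)&(gray<70); print("head",hd.sum(),A[hd].mean(0),rect(A[hd]))
    fk=(A[:,2]>.155)&(A[:,2]<.18)&(gray>90); print("fork",fk.sum(),A[fk].mean(0),rect(A[fk]), A[fk].min(0),A[fk].max(0))
E
```

```text
top0
white [346 124  36  35 351] [ 0.833 -0.349  0.055] (array([ 0.83345123, -0.34889252]), (69.32720947265625, 137.889892578125), np.float32(-44.998184))
white [214 128  26  19 445] [0.859 0.088 0.055] (array([0.85906433, 0.08799287]), (60.90217971801758, 80.85325622558594), np.float32(-89.70087))
white [385 139  22  21 183] [ 0.8   -0.452  0.055] (array([ 0.80070312, -0.45094681]), (68.10059356689453, 68.38423156738281), np.float32(-5.927687))
white [ 37 149  22  23 401] [0.81  0.685 0.055] (array([0.80948236, 0.68575262]), (76.84083557128906, 76.34039306640625), np.float32(87.26023))
white [305 151  18  17 231] [ 0.775 -0.186  0.055] (array([ 0.77549231, -0.18640466]), (52.248680114746094, 53.475502014160156), np.float32(-46.193882))
white [234 182  42  34 688] [0.653 0.002 0.055] (array([0.65374951, 0.00166489]), (120.93212127685547, 56.45293426513672), np.float32(57.28502))
white [346 198  18  32 261] [ 0.605 -0.308  0.055] (array([ 0.59225995, -0.30531873]), (35.92226791381836, 102.21241760253906), np.float32(-17.029606))
white [148 220  27  27 567] [0.553 0.292 0.055] (array([
[... 2035 characters left out ...]
2.29032258] [[ 0.567 -0.151  0.135]]
red [391.31147541 217.        ] [[0.577 0.17  0.135]]
grip 199 [ 0.5371 -0.2742  0.2072] [ 0.51850701 -0.28842596  0.18502726] [ 0.54592701 -0.26324633  0.22171432]
griptop 96 [ 0.5347 -0.275   0.2173] (array([ 0.53184918, -0.27567813]), (26.97723388671875, 24.92066764831543), np.float32(4.1141))
head 496 [ 0.54108796 -0.25764587  0.10438746] (array([ 0.56194861, -0.26072583]), (115.1083984375, 81.70067596435547), np.float32(0.4918977))
fork 419 [ 0.57171936 -0.28608591  0.1658517 ] (array([ 0.55797766, -0.28311404]), (41.13909912109375, 126.49925231933594), np.float32(-14.63817)) [ 0.49926855 -0.31779631  0.15837396] [ 0.62175093 -0.25161718  0.17683765]
```

Run:
```python
from h import *
for n in("top0","scene0"):
    p=ld(n); uv,X=cloud(p); im=p['im']
    m=(X[:,0]>.45)&(X[:,0]<.68)&(X[:,1]<-.2)&(X[:,1]>-.36)&(X[:,2]>.16)&(X[:,2]<.172)
    A=X[m];g=im[uv[m][:,1],uv[m][:,0]].max(1);A=A[g>90]
    s=np.array([.528,-.275])
    ax=np.array([np.cos(-.28),np.sin(-.28)])
    for _ in range(5):
        r=A[:,:2]-s; a=r@ax; l=r@np.array([-ax[1],ax[0]])
        # edges midline for beam a 25..80
        pts=[]
        for k in range(25,80,6):
            q=(a>k/1000)&(a<(k+6)/1000)
            if q.sum()>4: pts.append((k+3,1000*(l[q].max()+l[q].min())/2,1000*np.ptp(l[q])))
        pts=np.array(pts); f=np.polyfit(pts[:,0],pts[:,1],1)
        th=np.arctan2(ax[1],ax[0])+np.arctan(f[0]); ax=np.array([np.cos(th),np.sin(th)])
    print(n,np.degrees(th),pts.round(1).tolist(),a.min(),a.max())
```

```text
top0 -14.976235902126815 [[28.0, -0.9, 34.1], [34.0, -1.6, 32.5], [40.0, -0.5, 32.4], [46.0, -2.3, 32.6], [52.0, -0.9, 31.7], [58.0, 0.1, 30.8], [64.0, -1.6, 33.0], [70.0, -0.2, 32.1], [76.0, -2.2, 32.7], [82.0, -1.0, 33.3]] -0.033666834572784556 0.09174660053119157
scene0 -15.26965935476876 [[28.0, -0.1, 33.2], [34.0, -1.3, 32.5], [40.0, -1.3, 34.7], [46.0, -2.7, 34.1], [52.0, -1.8, 34.1], [58.0, -0.5, 33.7], [64.0, -0.8, 35.8], [70.0, 0.2, 30.4], [76.0, -1.3, 33.2], [82.0, -1.6, 33.3]] -0.028768943553968817 0.09432754693498514
```

>>> move_arm:
  increments:
    - [[1,0.3,0,-0.4,0,0,-0.07],[1,0.6,0,-0.8,0,0,-0.14],[1,0.8,0,-1,0,0,-0.21],[1,1,0,-1,0,0,-0.28],[1,1,0,-1,0,0,-0.35],[1,1,0,-1,0,0,-0.35]]

```text
time: 0.65
tool_pos: [0.3366, -0.4465, 0.5053]
ee_rot: [3.141, 0.001, 1.018]
wrist_force: [-0.1, 0.2, 0.3]
width: 0.0937
```

>>> move_arm:
  increments:
    - [[1,0.3,0.2,0,0,0,-0.07],[1,0.6,0.4,0,0,0,-0.14],[1,0.9,0.6,0,0,0,-0.21],[1,1,0.7,0,0,0,-0.28],[1,1,0.7,0,0,0,-0.35],[1,1,0.7,0,0,0,-0.366],[1,1,0.7,0,0,0,-0.366]]

```text
time: 1.23
tool_pos: [0.4479, -0.3996, 0.5033]
ee_rot: [-3.14, -0.002, 1.586]
wrist_force: [0.4, 0.6, 0.3]
width: 0.0937
```

>>> move_arm:
  increments:
    - [[1,0.3,0.25,0,0,0,0],[1,0.6,0.5,0,0,0,0],[1,0.9,0.7,0,0,0,0],[1,1,0.8,0,0,0,0],[1,1,0.8,0,0,0,0]]

```text
time: 1.65
tool_pos: [0.5272, -0.2961, 0.5041]
ee_rot: [-3.141, -0.001, 1.59]
wrist_force: [0.3, 0.3, 0.0]
width: 0.0942
```

Run:
```python
from bench import robot
import cv2,numpy as np
o=robot.get_obs();print(o['tool_pos'],o['ee_rot'])
for n in("wrist","top"):
    p=robot.camera_params(n)
    im,d=robot.snapshot(n)
    np.savez(f"pics/{n}1.npz",im=im,d=d,**p)
    cv2.imwrite(f"pics/{n}1.png",im[:,:,::-1])
from h import *
p=ld("wrist1");uv,X=cloud(p)
m=(abs(X[:,0]-.528)<.06)&(abs(X[:,1]+.275)<.08)&(X[:,2]>.19)&(X[:,2]<.235)
print(m.sum(),X[m].min(0),X[m].max(0))
t=m&(X[:,2]>.217)&(X[:,2]<.226)
print(t.sum(),rect(X[t]), X[t].mean(0))
```

```text
[ 0.52723955 -0.29606302  0.50410148] [-3.14121249e+00 -9.14604591e-04  1.59002990e+00]
1050 [ 0.51760844 -0.28869591  0.19003196] [ 0.54152054 -0.26436836  0.22343905]
900 (array([ 0.5296402 , -0.27658813]), (23.70465660095215, 24.210783004760742), np.float32(-89.30233)) [ 0.52948099 -0.27605327  0.22075598]
```

View pics/wrist1.png

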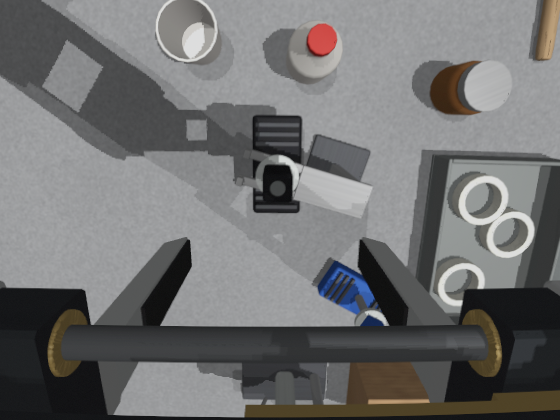

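>>> move_arm:
  increments:
    - [[1,0.2,0.025,0,0,0,0],[1,0.2,0.025,0,0,0,0],[1,0.2,0.025,0.2,0,0,0],[1,0.2,0.025,0.4,0,0,0],[1,0.2,0.025,0.6,0,0,0],[1,0.2,0.025,0.7,0,0,0],[1,0.2,0.025,0.7,0,0,0]]

```text
time: 2.33
tool_pos: [0.5272, -0.2793, 0.4313]
ee_rot: [-3.136, -0.003, 1.586]
wrist_force: [-0.3, 0.1, -0.5]
width: 0.0941
```

Run:
```python
from bench import robot
import cv2,numpy as np
o=robot.get_obs();print(o['tool_pos'],o['ee_rot'])
for n in("wrist","scene"):
    p=robot.camera_params(n)
    im,d=robot.snapshot(n)
    np.savez(f"pics/{n}2.npz",im=im,d=d,**p)
    cv2.imwrite(f"pics/{n}2.png",im[:,:,::-1])
from h import *
p=ld("wrist2");uv,X=cloud(p)
m=(abs(X[:,0]-.528)<.03)&(abs(X[:,1]+.275)<.03)&(X[:,2]>.19)&(X[:,2]<.228)
t=m&(X[:,2]>.217)&(X[:,2]<.226)
print(t.sum(),rect(X[t]), X[t].mean(0))
```

```text
[ 0.52719268 -0.27934788  0.43131102] [-3.13630151e+00 -2.74569399e-03  1.58593864e+00]
1503 (array([ 0.5297262 , -0.27625085]), (23.50634002685547, 23.660573959350586), np.float32(-89.63699)) [ 0.52951527 -0.275431    0.22083558]
```

View pics/wrist2.png

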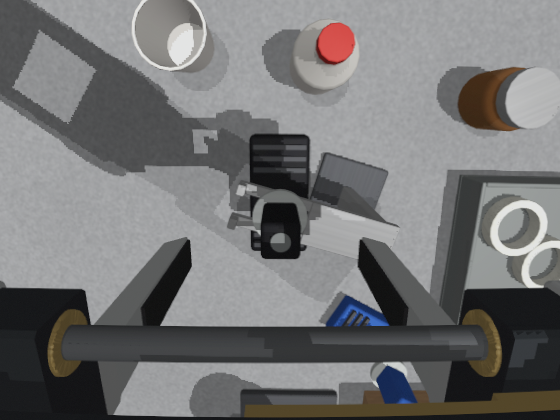

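>>> move_arm:
  increments:
    - [[1,0.03,0.02,0.2,0,0,0],[1,0.03,0.02,0.4,0,0,0],[1,0.03,0.02,0.48,0,0,0],[1,0.03,0.02,0.48,0,0,0],[1,0.03,0.02,0.48,0,0,0]]

```text
time: 2.85
tool_pos: [0.5301, -0.2751, 0.3877]
ee_rot: [3.141, 0.001, 1.588]
wrist_force: [0.8, -0.2, -0.0]
width: 0.094
```

>>> move_arm:
  increments:
    - [[0.1,0,0,0,0,0,0],[0.1,0,0,0,0,0,0],[0.1,0,0,0,0,0,0],[0.1,0,0,0,0,0,0],[0.1,0,0,0,0,0,0],[0.1,0,0,0,0,0,0],[0.1,0,0,0,0,0,0],[0,0,0,0,0,0,0]]

```text
time: 3.52
tool_pos: [0.5301, -0.2748, 0.3867]
ee_rot: [-3.142, 0.0, 1.588]
wrist_force: [-0.3, -1.1, 0.0]
width: 0.0439
```

>>> move_arm:
  increments:
    - [[0,0,0,0,0,0,0],[0,0,0,0,0,0,0],[0,0,0,0,0,0,0],[0,0,0,0,0,0,0],[0,0,0,0,0,0,0],[0,0,0,0,0,0,0],[0,0,0,0,0,0,0],[0,0,0,0,0,0,0]]

```text
time: 4.18
tool_pos: [0.53, -0.2748, 0.3866]
ee_rot: [-3.141, 0.0, 1.588]
wrist_force: [-1.1, 0.3, 0.6]
width: 0.0237
```

>>> move_arm:
  increments:
    - [[0,0,0,0,0,0,0],[0,0,0,-0.06,0,0,0],[0,0,0,-0.12,0,0,0],[0,0,0,-0.18,0,0,0],[0,0,0,-0.24,0,0,0],[0,0,0,-0.29,0,0,0],[0,0,0,-0.29,0,0,0],[0,0,0,-0.29,0,0,0]]

```text
time: 4.85
tool_pos: [0.5301, -0.2748, 0.4164]
ee_rot: [3.14, 0.001, 1.589]
wrist_force: [0.2, 0.2, -2.0]
width: 0.024
```

Run:
```python
from bench import robot
import cv2,numpy as np
o=robot.get_obs();print(o['tool_pos'],o['ee_rot'],o['wrist_force'],o['width'])
for n in("wrist","scene"):
    p=robot.camera_params(n)
    im,d=robot.snapshot(n)
    np.savez(f"pics/{n}3.npz",im=im,d=d,**p)
    cv2.imwrite(f"pics/{n}3.png",im[:,:,::-1])
cv2.imwrite("pics/c3.png",cv2.resize(im[100:300,140:380,::-1],None,fx=3,fy=3,interpolation=2))
```

```text
[ 0.53013797 -0.27483378  0.41638614] [3.14045111e+00 7.52636384e-04 1.58852704e+00] [ 0.23145618  0.16700247 -1.99312976] 0.02404519151593974
```

View pics/c3.png

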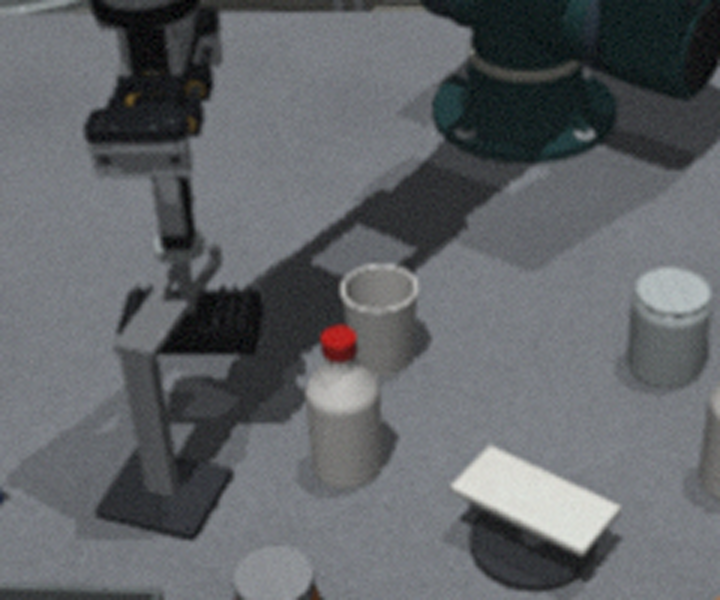

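View pics/wrist3.png

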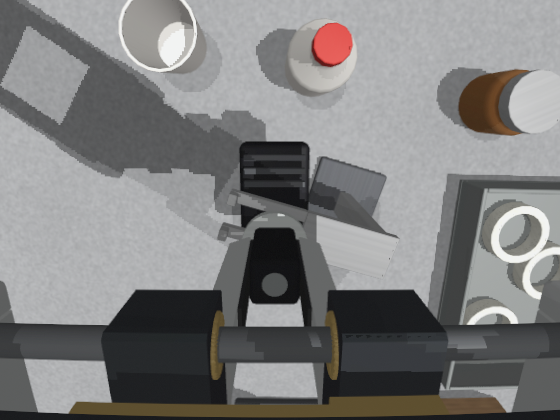

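The lamp is gripped and lifted 30 mm. The stem is still between the prongs, so next I'll draw it out along the fork.

>>> move_arm:
  increments:
    - [[0,0.03,-0.11,0,0,0,0],[0,0.06,-0.22,0,0,0,0],[0,0.1,-0.36,0,0,0,0],[0,0.14,-0.5,0,0,0,0],[0,0.18,-0.64,0,0,0,0],[0,0.22,-0.78,0,0,0,0],[0,0.26,-0.92,0,0,0,0],[0,0.26,-0.92,0,0,0,0]]

```text
time: 5.62
tool_pos: [0.4359, -0.2499, 0.4157]
ee_rot: [-3.14, -0.0, 1.588]
wrist_force: [0.6, 0.5, -1.7]
width: 0.0236
```

Run:
```python
from bench import robot
import cv2,numpy as np
o=robot.get_obs();print(o['tool_pos'],o['ee_rot'],o['wrist_force'],o['width'])
for n in("wrist","scene"):
    p=robot.camera_params(n)
    im,d=robot.snapshot(n)
    np.savez(f"pics/{n}4.npz",im=im,d=d,**p)
    cv2.imwrite(f"pics/{n}4.png",im[:,:,::-1])
cv2.imwrite("pics/c4.png",cv2.resize(im[100:300,140:380,::-1],None,fx=3,fy=3,interpolation=2))
```

```text
[ 0.43589135 -0.24987296  0.41570286] [-3.14022542e+00 -3.20679135e-04  1.58773593e+00] [ 0.59211853  0.50127341 -1.71849822] 0.02356874547767734
```

View pics/c4.png

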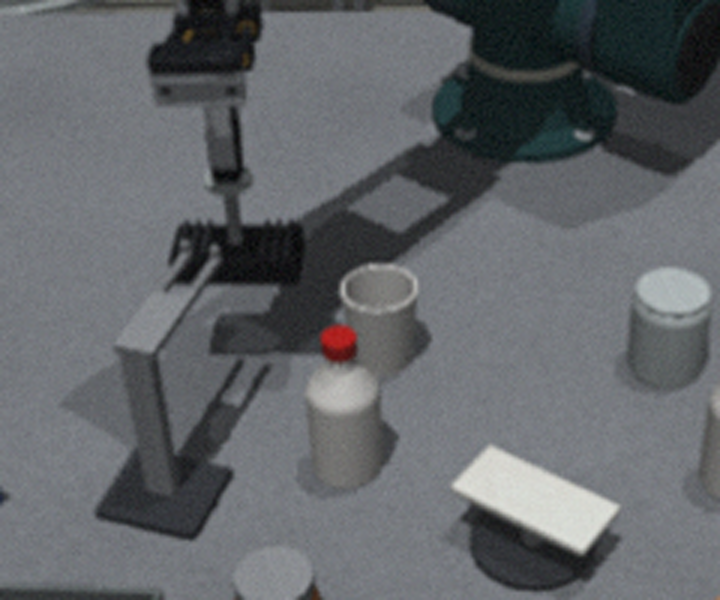

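View pics/wrist4.png

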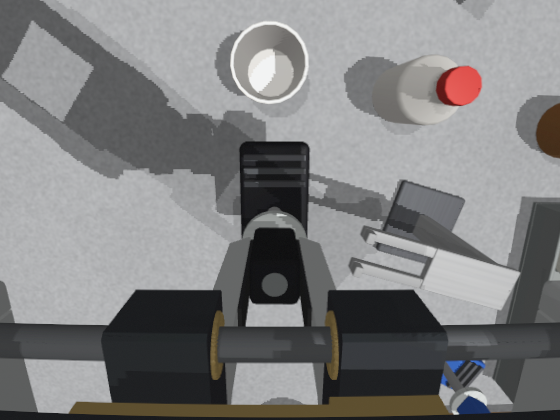

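>>> move_arm:
  increments:
    - [[0,0,-0.05,-0.1,0,0,0],[0,0,-0.1,-0.3,0,0,0],[0,0,-0.1,-0.5,0,0,0],[0,0,-0.1,-0.7,0,0,0],[0,0,-0.1,-0.9,0,0,0],[0,0,-0.1,-1,0,0,0],[0,0,-0.1,-1,0,0,0]]

```text
time: 6.3
tool_pos: [0.4278, -0.2507, 0.5191]
ee_rot: [3.137, 0.004, 1.589]
wrist_force: [0.5, -0.8, -2.5]
width: 0.0238
```

>>> move_arm:
  increments:
    - [[0,0.15,0.1,0,0,0,0],[0,0.35,0.25,0,0,0,0],[0,0.55,0.4,0,0,0,0],[0,0.75,0.5,0,0,0,0],[0,0.9,0.6,0,0,0,0],[0,1,0.7,0,0,0,0],[0,1,0.7,0,0,0,0]]

```text
time: 6.88
tool_pos: [0.4973, -0.1477, 0.5138]
ee_rot: [-3.14, -0.002, 1.592]
wrist_force: [-0.3, 0.2, -1.6]
width: 0.0236
```

>>> move_arm:
  increments:
    - [[0,0.15,0.1,0,0,0,0.03],[0,0.35,0.25,0,0,0,0.08],[0,0.55,0.4,0,0,0,0.13],[0,0.75,0.5,0,0,0,0.18],[0,0.9,0.65,0,0,0,0.23],[0,1,0.8,0,0,0,0.28],[0,1,0.8,0,0,0,0.32],[0,1,0.8,0,0,0,0.32]]

```text
time: 7.55
tool_pos: [0.5748, -0.048, 0.5137]
ee_rot: [-3.139, 0.002, 1.086]
wrist_force: [0.5, 0.3, -2.0]
width: 0.0238
```

>>> move_arm:
  increments:
    - [[0,0.15,0.1,0,0,0,0.03],[0,0.35,0.2,0,0,0,0.055],[0,0.55,0.3,0,0,0,0.055],[0,0.7,0.4,0,0,0,0.055],[0,0.81,0.475,0,0,0,0.055],[0,0.81,0.475,0,0,0,0.055],[0,0.81,0.475,0,0,0,0.055],[0,0.81,0.475,0,0,0,0.055]]

```text
time: 8.22
tool_pos: [0.6534, 0.0006, 0.5154]
ee_rot: [-3.141, 0.001, 0.999]
wrist_force: [-0.7, 0.5, -2.5]
width: 0.0239
```

```bash
cat > look.py <<'E'
import sys
from bench import robot
from h import *
t=sys.argv[1]
o=robot.get_obs();print(o['time'],o['tool_pos'],o['ee_rot'],o['wrist_force'],o['width'])
for n in("wrist","scene","top"):
    p=robot.camera_params(n)
    im,d=robot.snapshot(n)
    np.savez(f"pics/{n}{t}.npz",im=im,d=d,**p)
    cv2.imwrite(f"pics/{n}{t}.png",im[:,:,::-1])
    if n=="scene": cv2.imwrite(f"pics/c{t}.png",cv2.resize(im[100:320,190:430,::-1],None,fx=2.7,fy=2.7,interpolation=2))
E
python3 look.py 5
```

```text
8.2167 [6.53374806e-01 5.59194152e-04 5.15441191e-01] [-3.14087493e+00  1.12138628e-03  9.99002754e-01] [-0.68705513  0.49379222 -2.46553577] 0.02388947135187956
```

View pics/c5.png

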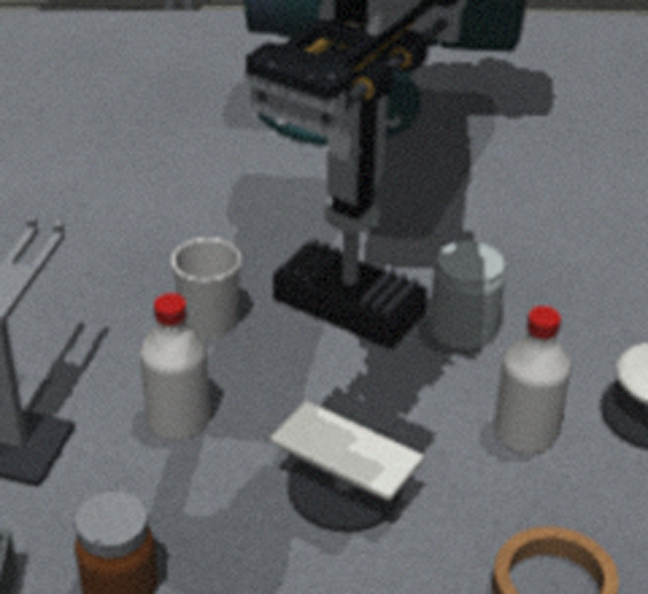

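View pics/wrist5.png

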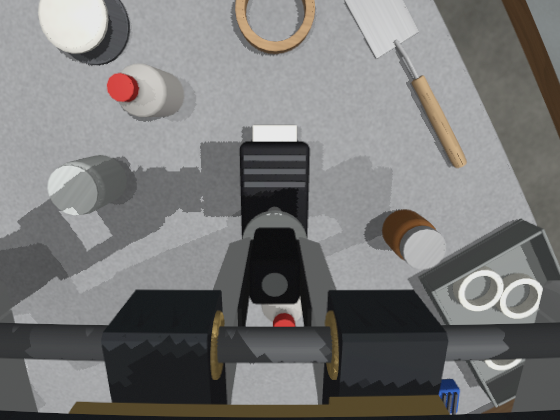

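View pics/top5.png

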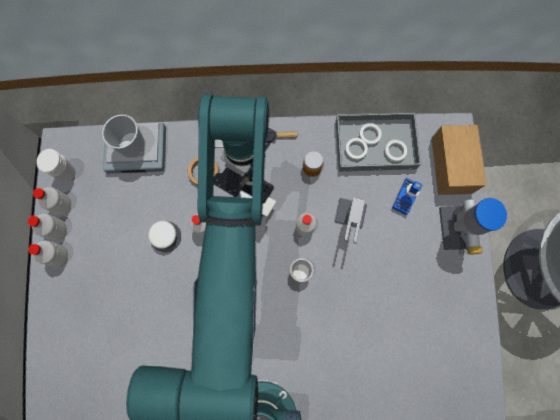

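The lamp hangs over the panel, with the panel's end visible parallel to the head at rows 125–140 of the wrist view. I'll lower it 100 mm and check again.

>>> move_arm:
  increments:
    - [[0,0.02,0,0.15,0,0,0],[0,0.02,0,0.3,0,0,0],[0,0.02,0,0.5,0,0,0],[0,0.02,0,0.7,0,0,0],[0,0.02,0,0.85,0,0,0],[0,0.02,0,1,0,0,0],[0,0.02,0,1,0,0,0],[0,0.02,0,1,0,0,0]]

```text
time: 9.03
tool_pos: [0.6544, 0.0028, 0.4151]
ee_rot: [-3.14, 0.001, 0.999]
wrist_force: [0.2, -0.5, -1.7]
width: 0.0239
```

```bash
python3 look.py 6
python3 - <<'E'
from h import *
for n in("scene6","wrist6"):
    p=ld(n); uv,X=cloud(p); im=p['im']
    m=(abs(X[:,0]-.655)<.09)&(abs(X[:,1]-.002)<.09)&(X[:,2]<.16)
    g=im[uv[:,1],uv[:,0]].max(1)
    h=m&(g<75)&(X[:,2]>.085)
    z=X[h][:,2]; print(n,"head z pct",np.percentile(z,[1,5,50,95]).round(4))
    top=h&(X[:,2]>.118)&(X[:,2]<.14)
    print(rect(X[top]),top.sum(), X[top].mean(0))
    w=m&(X[:,2]>.05)&(X[:,2]<.06)&(im[uv[:,1],uv[:,0]].min(1)>100)
    print("panel",w.sum(),X[w].mean(0),rect(X[w]))
E
```

```text
9.0333 [0.65444984 0.00284728 0.41509201] [-3.13994130e+00  1.12116532e-03  9.99113374e-01] [ 0.23582866 -0.53995897 -1.69646744] 0.023860163073336195
scene6 head z pct [0.1096 0.1134 0.1341 0.1421]
(array([0.65588721, 0.00328067]), (109.94512176513672, 57.553009033203125), np.float32(57.101837)) 923 [0.66574287 0.00342101 0.13259978]
panel 523 [0.67033192 0.00472161 0.05429087] (array([0.65440131, 0.00279782]), (121.24056243896484, 59.0894889831543), np.float32(56.83751))
wrist6 head z pct [0.1239 0.1307 0.1332 0.1348]
(array([0.66249683, 0.01561322]), (76.07432556152344, 53.91543197631836), np.float32(56.933174)) 4126 [0.66678761 0.02256757 0.13311976]
panel 568 [0.68374857 0.04763523 0.05484669] (array([0.68364075, 0.04764053]), (8.79550838470459, 54.78142547607422), np.float32(-32.61082))
```

View pics/c6.png

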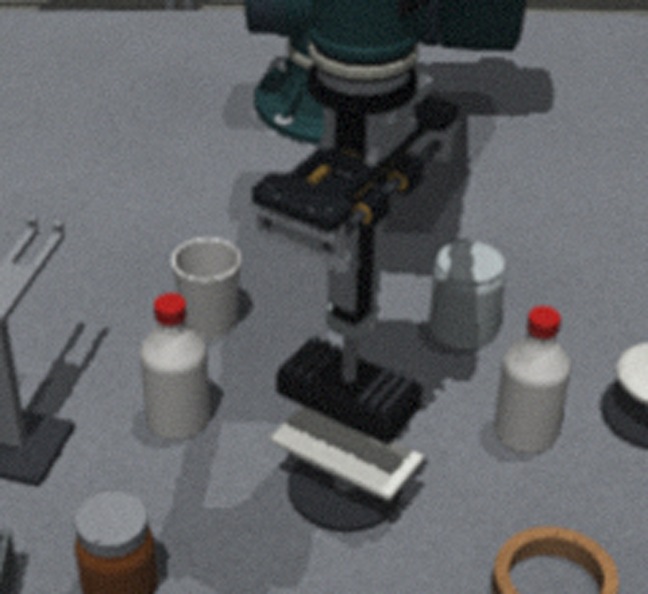

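View pics/wrist6.png

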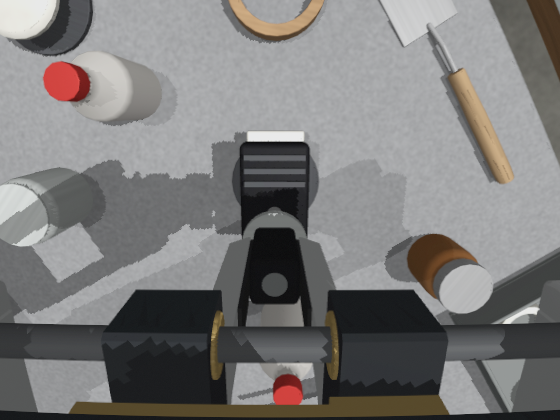

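>>> move_arm:
  increments:
    - [[0,0,0,0.06,0,0,0],[0,0,0,0.13,0,0,0],[0,0,0,0.2,0,0,0],[0,0,0,0.27,0,0,0],[0,0,0,0.33,0,0,0],[0,0,0,0.37,0,0,0],[0,0,0,0.38,0,0,0],[0,0,0,0.38,0,0,0]]

```text
time: 9.85
tool_pos: [0.6549, 0.0032, 0.3769]
ee_rot: [-3.141, 0.001, 0.999]
wrist_force: [0.2, 0.0, -1.3]
width: 0.0236
```

>>> move_arm:
  increments:
    - [[0,0,0,0,0,0,0],[0,0,0,0,0,0,0],[0,0,0,0,0,0,0],[0,0,0,0,0,0,0]]

```text
time: 10.18
tool_pos: [0.655, 0.0032, 0.3782]
ee_rot: [3.141, -0.0, 0.999]
wrist_force: [-0.1, 0.4, -2.0]
width: 0.0236
```

```bash
python3 look.py 7
python3 - <<'E'
from h import *
for n in("scene7","wrist7"):
    p=ld(n); uv,X=cloud(p); im=p['im']
    m=(abs(X[:,0]-.655)<.09)&(abs(X[:,1]-.002)<.09)&(X[:,2]<.16)
    g=im[uv[:,1],uv[:,0]].max(1)
    h=m&(g<75)&(X[:,2]>.075)
    top=h&(X[:,2]>.08)&(X[:,2]<.105)
    print(n,rect(X[top]),top.sum(), np.percentile(X[top][:,2],[50,80,95]))
    w=m&(X[:,2]>.05)&(X[:,2]<.06)&(im[uv[:,1],uv[:,0]].min(1)>100)
    print("panel",w.sum(),X[w].mean(0))
E
```

```text
10.1833 [0.65497643 0.00318017 0.37822427] [ 3.14067308e+00 -3.99191146e-04  9.99470501e-01] [-0.11081757  0.35147449 -1.97585895] 0.023646713708803564
scene7 (array([0.65739697, 0.00335646]), (111.3573226928711, 56.49388885498047), np.float32(58.759506)) 1010 [0.09598379 0.09982271 0.10286418]
panel 277 [0.67716756 0.00647367 0.05397462]
wrist7 (array([0.66391809, 0.01598264]), (75.82928466796875, 54.150108337402344), np.float32(57.411385)) 4123 [0.09639413 0.09708103 0.09795725]
panel 452 [0.68469827 0.04944197 0.0547112 ]
```

View pics/c7.png

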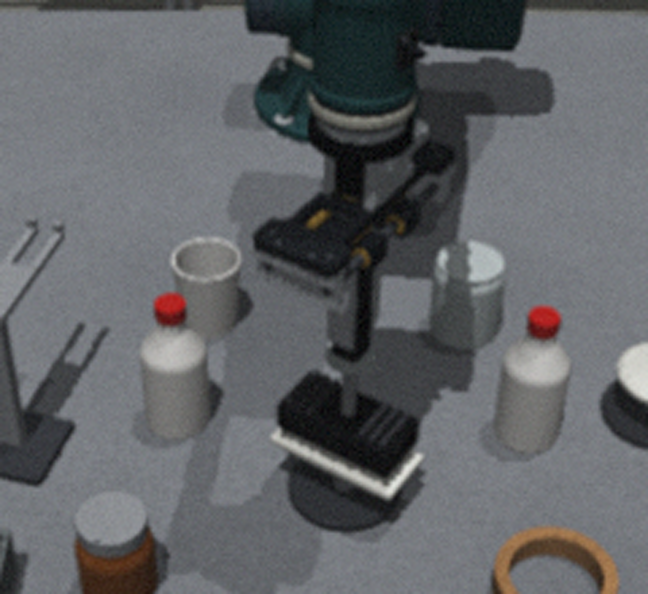

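View pics/top7.png

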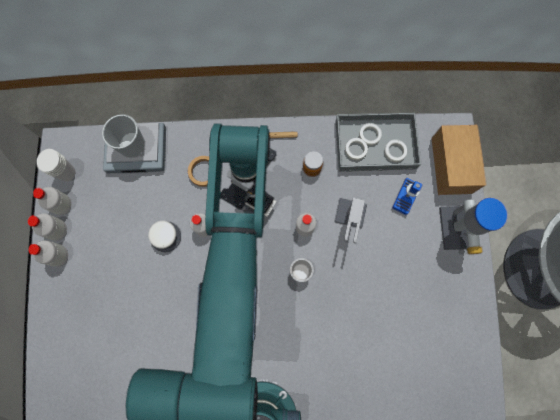

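The lamp sits about 13 mm above the panel, centred, level and still, and the bystanders are where they started. Handing in.

```bash
python3 -c "
from bench import robot
print(robot.close_job()); o=robot.get_obs(); print(o['time'],o['tool_pos'],o['width'])"
```

```text
the job is handed in; nothing more can be done
None
the job is handed in; nothing more can be done
```

I gripped the lamp by its square grip, lifted it 30 mm and drew it about 97 mm out along the fork. I then carried it with its underside about 0.2 m above the table and lowered it over the oblong panel. The job is handed in with the lamp still held there, after about 10 s of the 45 s allowed.

What the last checks showed:
- **Height:** the underside is about 12–14 mm above the panel, slightly more than the 10 mm asked for.
- **Centring:** it is about 1–3 mm from the panel's centre. The tool pose gave about 1 mm and the scene camera about 3 mm.
- **Alignment:** the lamp's long side is within about 2° of the panel's. The wrist camera and tool pose gave 57.3–57.4°, the panel 57.2°, and the noisier scene camera 58.8°.
- **Hold:** the tool is level to about 0.001 rad and still, and the jaws are closed on the 24 mm grip at a width of 23.6 mm. The wrist force is steady at about 2 N, which is the lamp's weight.
- **Bystanders:** by eye, none of those visible in the pictures had moved. I did not measure their positions again. The arm partly hid the tape in the top view and one bottle showed only partly, though both were visible in the scene view.

No check failed, and the hand-in gave no verdict.

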